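# Snap shut the storage box that holds the lemon

## Robot

A 7-joint arm with a two-finger parallel gripper is mounted at the origin on a cart in front of the work surface, level with it; the furniture and walls round the work are solid. World frame = base frame: x ahead of the robot, y to its left, z up, the work surface at z = 0. Lengths are in m, angles in rad, forces in N, time in s.
With the tool pointing down it reaches from about 0.4 to 0.85 m from the base axis. Payload 4.4 kg.
Tool frame: the origin (TCP) lies on the centre line of the jaws, within the pads' length; the fingertips stand 11 mm ahead of it and the grasp point (between the pads) lies 8 mm behind it; z points along the fingers, y is the line along which they close (so a half turn about z gives the same grasp; the last joint's range is limited). The gripper opens to 94 mm and grips with 3 to 60 N. Pads are 16 mm wide; open, the fingers measure 119 mm over their backs; the gripper's body (75 mm by 177 mm) begins 78 mm behind the grasp point.
Start: joints at [1.127, 0.628, 0.038, 1.517, -0.027, 0.996, -0.02], TCP at [0.24, -0.604, 0.216] pointing down, gripper open.
Joint ranges: [-3.06, 3.06], [-0.37, 2.12], [-1.25, 1.32], [0.18, 2.47], [-1.1, 4.24], [0.23, 1.98], [-2.94, 2.94]. Speed limits (rad/s): [2.57, 2.57, 3.14, 3.14, 3.14, 3.14, 3.14].

## Interface

Orientations are given as a unit quaternion [x, y, z, w].
In Python, from plant import manip gives the robot as it stands. The module is installed in compiled form; this text tells all that it offers.
- The arm moves only by the shell command python3 -m jog 'ROWS' [FORCE]. ROWS is a JSON object whose one key "deltas" holds a list of rows, each an object of numbers: "ax", "ay", "az": the turn, a rotation vector about the world's x, y, z in units of 5 degrees (1.0 is 5 degrees); "tx", "ty", "tz": the shift along the world's x, y, z in m; "jaw": the finger opening in m, from 0 to 0.094. In form: {"deltas": [{"ax": .., "ay": .., "az": .., "tx": .., "ty": .., "tz": .., "jaw": ..}, ...]}. A call has exactly 10 rows; each row is the pose to reach, as a shift and turn from the pose commanded when the call began; what a row does not reach only later rows make up. A row lasts 1/10 s, in which the tool goes at most 50 mm and 8.59 degrees, less where a joint would pass 70% of its speed; a pose out of reach is approached as far as the arm can. A call with a gripper value outside its range is refused whole. The fingers move at their own pace and stop on an object; FORCE is the grip in N (left out, the last holds). Time passes only in rows, so rows that repeat a pose let the fingers close, or fill a call up. It gives the time, the measured TCP pose, the force, the opening and the grip force at its end, in the units of the state.
- manip.get_state(): the state, without advancing time (a new reading comes with each control period).
- manip.read_camera(name): name is "side" or "top" or "wrist"; returns a dict with "image" (480x640x3 uint8, red, green, blue), "fx", "fy", "cx", "cy" (pixels), "k1" (the pictures are not rectified: a ray, as slopes to the right and down, at radius r is drawn at 1 + k1 r^2 times it, then the intrinsics apply), "world_to_cam" (4x4, takes a point from world to camera coordinates). Camera axes: x right, y down, z forward; pixel columns grow to the right and rows downward; lengths in m; the calibration is good to about 2 mm. A picture is of the moment at which its call begins. There is no depth.
- manip.hand_in(): hands the job in; it is judged then, once.
The state is a dict: "time": time; "qpos": joint angles; "dq": joint speeds; "tau": joint torques, N m; "tcp_pos": TCP position; "orientation": TCP orientation; "ft_force": force on the tool from outside, world axes, zero at the start; "ft_torque": the same for the moment, N m; "finger_gap": finger opening in m; "finger_force": force on a finger pad.
Only numpy, scipy, OpenCV 4.12 (cv2) and the standard library are available. Lean on these libraries where they do the work, as an engineer would, in place of code of your own. Each camera call takes 0.05 s, during which the arm holds its last target. There are 200 camera calls.

## Task

Two pale storage boxes with wooden lids stand open on the worktop, one with the lemon in it and one with the tin. Swing down the lid of the box that holds the lemon, without slamming it, and press its front down just until the spring catch snaps, without forcing it further, so that it stays shut when let go; leave the other box standing open, both things in their boxes, and the mug, the canister, the grinder and the spice jar where they are.

Things in the scene. Friction and masses are not known exactly. Their poses are not given: they have to be found in the camera images.
- box_a: pale storage box, the left (+y) one, fixed on the worktop: 130 mm deep (its x), 180 mm wide (its y), walls 5 mm, rim 90 mm up, inner floor 9 mm up. Origin: centre of its underside; +x points to its hinged back, -x to its front, turned roughly to the robot. A steel spring catch, 64 mm wide, and stop ledge stand out 28 mm from the front wall; a rubber cushion rises 13 to 24 mm over the front rim
- box_a_lid (a joint): hinge angle of the left box's wooden lid, rad: 0 = level, grows as it opens (starts 0.75 to 1.05, stop 1.3). Stiff hinge: 2 N at the front moves it; it stays where left (sags 0.003 rad/s). Let down, it meets catch and cushion at 0.06 to 0.14. Caught, it stays between 0.04 and -0.035 (the catch sits 5 mm low to 5 mm high, differing each start); not caught, it springs back above 0.06
- box_a_lip (a point): press point on top of the left box's lid, mid-width, 140 mm forward of the hinge axis, 19 mm behind the front edge; 106 mm above the worktop when level. Pressed down here, the cushion resists up to 12 to 18 N, then the catch snaps, between 7 mm above and 6 mm below level; 1 to 2 mm lower the tongue meets a hard stop. Over 35 N breaks it: press slowly
- box_a_hinge (a point): point on the hinge axis of the left box's lid, mid-width: 69 mm behind (+x) the box's origin, 98 mm above the worktop; turns with the lid. The lid is a 10 mm board, 186 mm wide, reaching 159 mm forward of this axis; level, its underside is 2 mm below the axis and its top face 8 mm above. A steel tongue, 50 mm wide, hangs 30 mm below the board at the middle of its front edge
- box_b: pale storage box, the right (-y) one, fixed on the worktop: 130 mm deep (its x), 180 mm wide (its y), walls 5 mm, rim 90 mm up, inner floor 9 mm up. Origin: centre of its underside; +x points to its hinged back, -x to its front, turned roughly to the robot. A steel spring catch, 64 mm wide, and stop ledge stand out 28 mm from the front wall; a rubber cushion rises 13 to 24 mm over the front rim
- box_b_lid (a joint): hinge angle of the right box's wooden lid, rad: 0 = level, grows as it opens (starts 0.75 to 1.05, stop 1.3). Stiff hinge: 2 N at the front moves it; it stays where left (sags 0.003 rad/s). Let down, it meets catch and cushion at 0.06 to 0.14. Caught, it stays between 0.04 and -0.035 (the catch sits 5 mm low to 5 mm high, differing each start); not caught, it springs back above 0.06
- box_b_lip (a point): press point on top of the right box's lid, mid-width, 140 mm forward of the hinge axis, 19 mm behind the front edge; 106 mm above the worktop when level. Pressed down here, the cushion resists up to 12 to 18 N, then the catch snaps, between 7 mm above and 6 mm below level; 1 to 2 mm lower the tongue meets a hard stop. Over 35 N breaks it: press slowly
- box_b_hinge (a point): point on the hinge axis of the right box's lid, mid-width: 69 mm behind (+x) the box's origin, 98 mm above the worktop; turns with the lid. The lid is a 10 mm board, 186 mm wide, reaching 159 mm forward of this axis; level, its underside is 2 mm below the axis and its top face 8 mm above. A steel tongue, 50 mm wide, hangs 30 mm below the board at the middle of its front edge
- lemon: yellow lemon, 71 x 53 x 51 mm, lying in one of the two boxes (either one); origin at its underside. Shorter than the box
- tin: round food tin with a paper label, 76 mm across, 58 mm tall, standing in the other box; origin at the centre of its underside
- mug: bystander: white mug, 99 mm tall, right front of the worktop; origin at its underside
- grinder: bystander: dark wooden pepper grinder, 58 mm across, 140 mm tall, behind and between the boxes; origin at its underside
- spice: bystander: small spice jar, 45 mm across, 106 mm tall, behind and between the boxes; origin at its underside
- canister: bystander: white lidded canister, 102 mm across, 140 mm tall, left of the left box; origin at its underside
There are look-alikes about, which are no part of the job. Leave any orange look-alike of the tin alone.

How it is judged:
By the outcome, as a careful person would: the job done as asked, in the order asked, and still so for the second after the job is handed in, with the robot touching nothing.
It also fails if it takes over 45 s, if anything falls off the work surface, if the arm or the gripper's body presses on something with over 40 N, if the wrist force passes 120 N, or if a joint passes its speed limit or range.

## Working session

There is one attempt and no reset: what is moved stays moved. The work goes in short steps, Python scripts to look and compute and a shell command to move; the robot and the scene stay as the last step left them, time stands still between calls to the robot, and variables do not carry over. Pictures are saved under pics/ and viewed, at most 10 in all, crops included, and the job is handed in when it is done.

```bash
mkdir -p pics
cat > h.py <<'E'
import numpy as np, cv2
from plant import manip
def ray(c,u,v):
    x,y=(u-c["cx"])/c["fx"],(v-c["cy"])/c["fy"]
    K=np.array([[c["fx"],0,c["cx"]],[0,c["fy"],c["cy"]],[0,0,1.]])
    p=cv2.undistortPoints(np.array([[[u,v]]],float),K,np.array([c["k1"],0,0,0.]))[0,0]
    M=np.array(c["world_to_cam"]);R,t=M[:3,:3],M[:3,3]
    return -R.T@t, R.T@np.array([p[0],p[1],1])
def onz(c,u,v,z):
    o,d=ray(c,u,v); return o+d*(z-o[2])/d[2]
def proj(c,P):
    M=np.array(c["world_to_cam"]);q=M[:3,:3]@np.array(P)+M[:3,3];s=q[:2]/q[2];s=s*(1+c["k1"]*(s@s))
    return c["fx"]*s[0]+c["cx"],c["fy"]*s[1]+c["cy"]
def tri(c1,p1,c2,p2):
    o1,d1=ray(c1,*p1);o2,d2=ray(c2,*p2)
    s=np.linalg.lstsq(np.c_[d1,-d2],o2-o1,rcond=None)[0]
    a,b=o1+d1*s[0],o2+d2*s[1];return (a+b)/2,np.linalg.norm(a-b)
E
python3 - <<'E'
from h import *
import pickle
D={}
for n in("top","side"):
    c=manip.read_camera(n);D[n]=c;cv2.imwrite(f"pics/{n}0.png",c["image"][:,:,::-1])
    M=np.array(c["world_to_cam"]);print(n,-M[:3,:3].T@M[:3,3],M[:3,:3].round(2).tolist(),c["fx"])
pickle.dump(D,open("D.pkl","wb"))
s=manip.get_state();print(s["time"],s["tcp_pos"],s["orientation"],s["finger_gap"])
E
```

```text
top [-0.15814411 -0.23019755  1.50948869] [[0.35, -0.94, 0.0], [-0.83, -0.31, -0.46], [0.43, 0.16, -0.89]] 560.4577332616053
side [0.47926149 1.43703544 1.33243163] [[-1.0, -0.02, 0.01], [-0.02, 0.66, -0.75], [0.01, -0.75, -0.66]] 619.8224156767026
0.1 [ 0.23957991 -0.60362676  0.2156551 ] [ 9.82210391e-01  1.87781918e-01 -1.71437642e-04 -8.17825395e-04] 0.09395738324512815
```

View pics/top0.png

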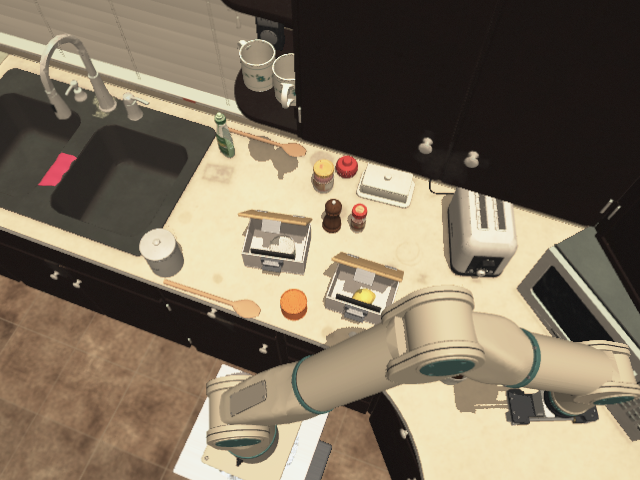

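View pics/side0.png

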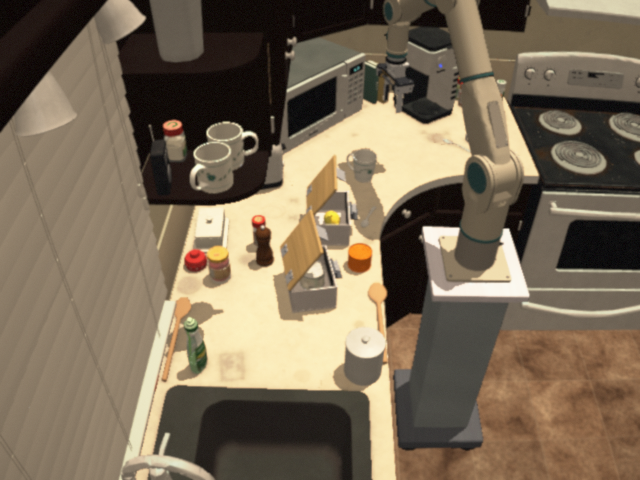

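The lemon is in the right box, box_b (top ~(364,297)), and the tin is in the left box. I'll zoom in on box_b in both views to measure it.

Run:
```python
import cv2,numpy as np
t=cv2.imread("pics/top0.png")[240:340,310:420];s=cv2.imread("pics/side0.png")[145:255,290:390]
a=cv2.resize(t,None,fx=5,fy=5,interpolation=2);b=cv2.resize(s,None,fx=5,fy=5,interpolation=2)
a=cv2.resize(a,(440,400));b=cv2.resize(b,(360,396))
o=np.zeros((400,800,3),np.uint8);o[:400,:440]=a;o[:396,440:]=b;cv2.imwrite("pics/z.png",o)
```

```text
(no output)
```

View pics/z.png

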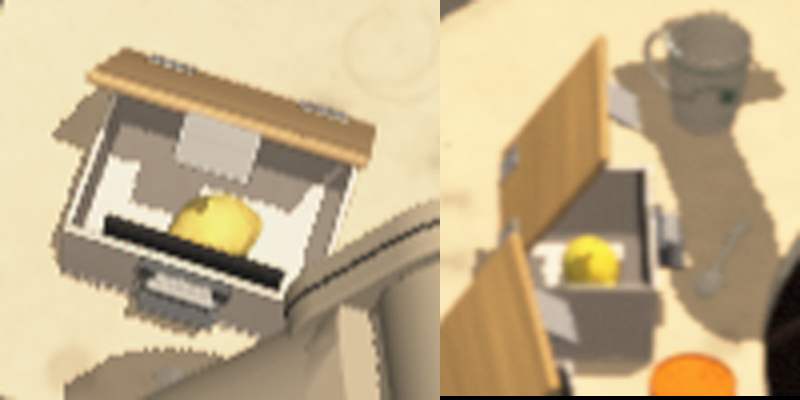

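Run:
```python
from h import *
import pickle
D=pickle.load(open("D.pkl","rb"));T,S=D["top"],D["side"]
t=lambda u,v:(310+u/4,240+v/4); s=lambda u,v:(290+(u-440)/3.6,145+v/3.6)
fl=onz(T,*t(63,228),.09);fr=onz(T,*t(290,297),.09);print("rim fl fr",fl,fr,np.linalg.norm(fl-fr))
print("side fl",onz(S,*s(655,290),.09),"side fr",onz(S,*s(647,171),.09))
print("rim tri",tri(T,t(63,228),S,s(655,290)))
L=tri(T,t(90,78),S,s(605,160));R=tri(T,t(370,160),S,s(605,38));print("lid front L,R",L,R)
d=(fr-fl)[:2];yaw=np.arctan2(-d[0]*-1,-d[1]);print("yaw",yaw)
```

```text
rim fl fr [ 0.40070966 -0.0511052   0.09      ] [ 0.40763978 -0.21135295  0.09      ] 0.16039753206957688
side fl [ 0.40344595 -0.04544814  0.09      ] side fr [ 0.40794367 -0.2166271   0.09      ]
rim tri (array([ 0.40285869, -0.05062722,  0.08545709]), np.float64(0.0007059666844113719))
lid front L,R (array([ 0.45019041, -0.04886413,  0.22640658]), np.float64(0.00043633589347887513)) (array([ 0.45340213, -0.23157592,  0.2283785 ]), np.float64(0.007093314462459816))
yaw 0.04321932558599363
```

```bash
python3 -m jog '{"deltas":[{"tz":0.045,"az":-1,"jaw":0},{"tz":0.09,"az":-2,"jaw":0},{"tz":0.12,"tx":0.02,"ty":0.03,"az":-3,"jaw":0},{"tz":0.14,"tx":0.04,"ty":0.07,"az":-4,"jaw":0},{"tz":0.15,"tx":0.065,"ty":0.11,"az":-4,"jaw":0},{"tz":0.15,"tx":0.09,"ty":0.15,"az":-4,"jaw":0},{"tz":0.15,"tx":0.115,"ty":0.19,"az":-4,"jaw":0},{"tz":0.15,"tx":0.14,"ty":0.23,"az":-4,"jaw":0},{"tz":0.15,"tx":0.165,"ty":0.27,"az":-4,"jaw":0},{"tz":0.15,"tx":0.19,"ty":0.31,"az":-4,"jaw":0}]}' 20
```

```text
$.deltas[0]: bad value
```

```bash
python3 -m jog '{"deltas":[{"ax":0,"ay":0,"az":-1,"tx":0,"ty":0,"tz":0.045,"jaw":0},{"ax":0,"ay":0,"az":-2,"tx":0,"ty":0,"tz":0.09,"jaw":0},{"ax":0,"ay":0,"az":-3,"tx":0.02,"ty":0.03,"tz":0.12,"jaw":0},{"ax":0,"ay":0,"az":-4,"tx":0.04,"ty":0.07,"tz":0.14,"jaw":0},{"ax":0,"ay":0,"az":-4,"tx":0.065,"ty":0.11,"tz":0.15,"jaw":0},{"ax":0,"ay":0,"az":-4,"tx":0.09,"ty":0.15,"tz":0.15,"jaw":0},{"ax":0,"ay":0,"az":-4,"tx":0.115,"ty":0.19,"tz":0.15,"jaw":0},{"ax":0,"ay":0,"az":-4,"tx":0.14,"ty":0.23,"tz":0.15,"jaw":0},{"ax":0,"ay":0,"az":-4,"tx":0.165,"ty":0.27,"tz":0.15,"jaw":0},{"ax":0,"ay":0,"az":-4,"tx":0.19,"ty":0.31,"tz":0.15,"jaw":0}]}' 20
```

```text
time: 1.1
tcp_pos: [0.4303, -0.2923, 0.3663]
orientation: [1.0, 0.014, -0.0, -0.0]
ft_force: [0.3, -0.8, 0.4]
finger_gap: 0.0177
finger_force: 0.0
```

```bash
python3 -m jog '{"deltas":[{"ax":0,"ay":0,"az":0,"tx":0.025,"ty":0.04,"tz":0,"jaw":0},{"ax":0,"ay":0,"az":0,"tx":0.05,"ty":0.08,"tz":0,"jaw":0},{"ax":0,"ay":0,"az":0,"tx":0.075,"ty":0.12,"tz":0,"jaw":0},{"ax":0,"ay":0,"az":0,"tx":0.1,"ty":0.152,"tz":-0.01,"jaw":0},{"ax":0,"ay":0,"az":0,"tx":0.1,"ty":0.152,"tz":-0.04,"jaw":0},{"ax":0,"ay":0,"az":0,"tx":0.1,"ty":0.152,"tz":-0.07,"jaw":0},{"ax":0,"ay":0,"az":0,"tx":0.1,"ty":0.152,"tz":-0.1,"jaw":0},{"ax":0,"ay":0,"az":0,"tx":0.1,"ty":0.152,"tz":-0.125,"jaw":0},{"ax":0,"ay":0,"az":0,"tx":0.1,"ty":0.152,"tz":-0.125,"jaw":0},{"ax":0,"ay":0,"az":0,"tx":0.1,"ty":0.152,"tz":-0.125,"jaw":0}]}'
python3 - <<'E'
from h import *
import pickle
D={}
for n in("top","side"):
    c=manip.read_camera(n);D[n]=c
pickle.dump(D,open("D2.pkl","wb"))
a=cv2.resize(D["top"]["image"][220:345,300:425,::-1],(400,400),interpolation=2);b=cv2.resize(D["side"]["image"][140:265,280:405,::-1],(400,400),interpolation=2)
cv2.imwrite("pics/z2.png",np.hstack([a,b]))
print(manip.get_state()["tcp_pos"])
E
```

```text
time: 2.1
tcp_pos: [0.5298, -0.1422, 0.2416]
orientation: [1.0, 0.014, -0.0, -0.0]
ft_force: [0.1, -0.2, 0.6]
finger_gap: 0.0002
finger_force: 0.0
[ 0.5308043  -0.14243844  0.24288919]
```

View pics/z2.png

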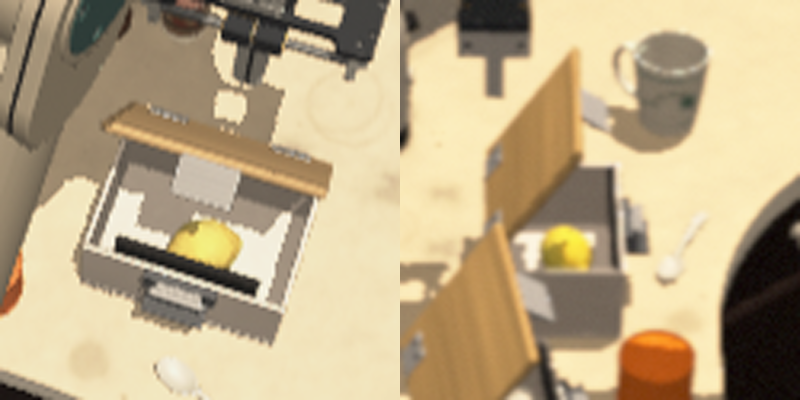

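The hand is behind the lid, with the gap clear in both views. Box_b is now unobstructed: rim front corners at crop (83,245) and (278,304), lid front edge from (104,127) to (328,195).

Run:
```python
from h import *
import pickle
D=pickle.load(open("D2.pkl","rb"));T,S=D["top"],D["side"]
t=lambda u,v:(300+u/3.2,220+v/3.2); s=lambda u,v:(280+(u-400)/3.2,140+v/3.2)
fl=onz(T,*t(83,245),.09);fr=onz(T,*t(278,304),.09);m=(fl+fr)/2;d=(fl-fr)[:2];d/=np.linalg.norm(d)
b=np.array([d[1],-d[0]]);print("rim",fl,fr,np.linalg.norm(fl-fr),"yaw",np.arctan2(b[1],b[0]))
H=m[:2]+b*.134;print("hinge",H)
for p in (t(104,127),t(328,195)):
  for a in np.arange(.7,1.1,.05):
    y=.093 if p[0]<360 else -.093
    P=np.r_[H+d*y-b*.159*np.cos(a),.098+.159*np.sin(a)]
    P[2]-=.002*np.cos(a);P[:2]-=b*.002*np.sin(a)
    print(round(a,2),np.round(np.array(proj(T,P))-p,1),end=" ")
  print()
print("tip proj err; top",[ (x,) for x in proj(T,[.5308,-.1424,.232])],proj(S,[.5308,-.1424,.232]))
```

```text
rim [ 0.40210012 -0.05113959  0.09      ] [ 0.4097465  -0.22302813  0.09      ] 0.17205852661461687 yaw 0.04445524748839527
hinge [ 0.53979092 -0.13112882]
0.7 [-7.1 16. ] 0.75 [-6.4 13.3] 0.8 [-5.7 10.5] 0.85 [-5.   7.6] 0.9 [-4.3  4.7] 0.95 [-3.5  1.8] 1.0 [-2.7 -1.2] 1.05 [-1.8 -4.2] 1.1 [-1.  -7.2] 
0.7 [-6.9 15.6] 0.75 [-6.1 12.9] 0.8 [-5.2 10.1] 0.85 [-4.4  7.2] 0.9 [-3.5  4.3] 0.95 [-2.6  1.3] 1.0 [-1.7 -1.7] 1.05 [-0.9 -4.7] 1.1 [ 0.  -7.7] 
tip proj err; top [(np.float64(377.3179621711365),), (np.float64(243.75219091637092),)] (np.float64(309.88819711664945), np.float64(169.46546724526587))
```

```bash
python3 -m jog '{"deltas":[{"ax":0,"ay":0,"az":0,"tx":-0.015,"ty":0,"tz":0,"jaw":0},{"ax":0,"ay":0,"az":0,"tx":-0.03,"ty":0,"tz":-0.004,"jaw":0},{"ax":0,"ay":0,"az":0,"tx":-0.042,"ty":0,"tz":-0.008,"jaw":0},{"ax":0,"ay":0,"az":0,"tx":-0.046,"ty":0,"tz":-0.008,"jaw":0},{"ax":0,"ay":0,"az":0,"tx":-0.05,"ty":0,"tz":-0.008,"jaw":0},{"ax":0,"ay":0,"az":0,"tx":-0.054,"ty":0,"tz":-0.008,"jaw":0},{"ax":0,"ay":0,"az":0,"tx":-0.058,"ty":0,"tz":-0.008,"jaw":0},{"ax":0,"ay":0,"az":0,"tx":-0.061,"ty":0,"tz":-0.010,"jaw":0},{"ax":0,"ay":0,"az":0,"tx":-0.065,"ty":0,"tz":-0.0125,"jaw":0},{"ax":0,"ay":0,"az":0,"tx":-0.068,"ty":0,"tz":-0.015,"jaw":0}]}'
```

```text
time: 3.2
tcp_pos: [0.4618, -0.1423, 0.2264]
orientation: [1.0, 0.014, 0.0, 0.0]
ft_force: [-0.2, -0.7, 2.1]
finger_gap: 0.0004
finger_force: 0.6
```

```bash
python3 -m jog '{"deltas":[{"ax":0,"ay":0,"az":0,"tx":-0.003,"ty":0,"tz":-0.002,"jaw":0},{"ax":0,"ay":0,"az":0,"tx":-0.006,"ty":0,"tz":-0.0045,"jaw":0},{"ax":0,"ay":0,"az":0,"tx":-0.0085,"ty":0,"tz":-0.007,"jaw":0},{"ax":0,"ay":0,"az":0,"tx":-0.0115,"ty":0,"tz":-0.0095,"jaw":0},{"ax":0,"ay":0,"az":0,"tx":-0.014,"ty":0,"tz":-0.012,"jaw":0},{"ax":0,"ay":0,"az":0,"tx":-0.0165,"ty":0,"tz":-0.014,"jaw":0},{"ax":0,"ay":0,"az":0,"tx":-0.019,"ty":0,"tz":-0.017,"jaw":0},{"ax":0,"ay":0,"az":0,"tx":-0.0215,"ty":0,"tz":-0.0195,"jaw":0},{"ax":0,"ay":0,"az":0,"tx":-0.024,"ty":0,"tz":-0.0225,"jaw":0},{"ax":0,"ay":0,"az":0,"tx":-0.0265,"ty":0,"tz":-0.025,"jaw":0}]}'
```

```text
time: 4.2
tcp_pos: [0.4351, -0.1422, 0.2012]
orientation: [1.0, 0.014, 0.0, 0.0]
ft_force: [0.6, -0.5, 0.9]
finger_gap: 0.0008
finger_force: 0.5
```

```bash
python3 -m jog '{"deltas":[{"ax":0,"ay":0,"az":0,"tx":-0.002,"ty":0,"tz":-0.003,"jaw":0},{"ax":0,"ay":0,"az":0,"tx":-0.004,"ty":0,"tz":-0.0055,"jaw":0},{"ax":0,"ay":0,"az":0,"tx":-0.0065,"ty":0,"tz":-0.0085,"jaw":0},{"ax":0,"ay":0,"az":0,"tx":-0.0085,"ty":0,"tz":-0.0115,"jaw":0},{"ax":0,"ay":0,"az":0,"tx":-0.0105,"ty":0,"tz":-0.0145,"jaw":0},{"ax":0,"ay":0,"az":0,"tx":-0.012,"ty":0,"tz":-0.018,"jaw":0},{"ax":0,"ay":0,"az":0,"tx":-0.014,"ty":0,"tz":-0.021,"jaw":0},{"ax":0,"ay":0,"az":0,"tx":-0.016,"ty":0,"tz":-0.024,"jaw":0},{"ax":0,"ay":0,"az":0,"tx":-0.0175,"ty":0,"tz":-0.0275,"jaw":0},{"ax":0,"ay":0,"az":0,"tx":-0.019,"ty":0,"tz":-0.0305,"jaw":0}]}'
python3 - <<'E'
from h import *
import pickle
D={}
for n in("top","side"):
    c=manip.read_camera(n);D[n]=c
a=cv2.resize(D["top"]["image"][220:345,300:425,::-1],(400,400),interpolation=2);b=cv2.resize(D["side"]["image"][140:265,280:405,::-1],(400,400),interpolation=2)
cv2.imwrite("pics/z3.png",np.hstack([a,b]))
E
```

```text
time: 5.2
tcp_pos: [0.4161, -0.1421, 0.1707]
orientation: [1.0, 0.014, -0.0, -0.0]
ft_force: [-0.0, -0.5, 1.1]
finger_gap: 0.0003
finger_force: 0.5
```

View pics/z3.png

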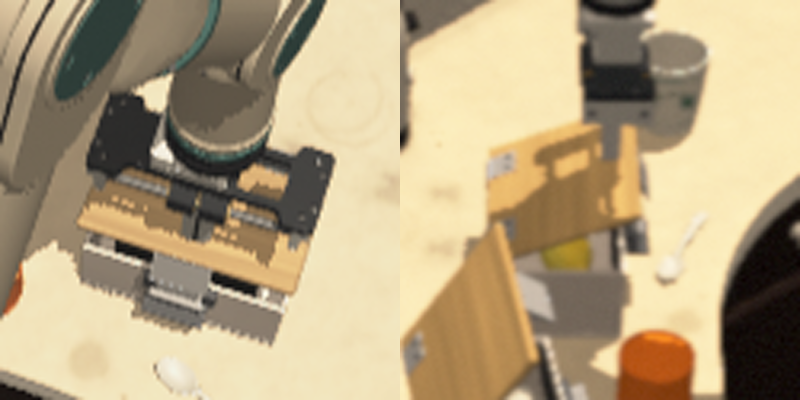

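```bash
python3 -m jog '{"deltas":[{"ax":0,"ay":0,"az":0,"tx":-0.0015,"ty":0,"tz":-0.003,"jaw":0},{"ax":0,"ay":0,"az":0,"tx":-0.003,"ty":0,"tz":-0.0065,"jaw":0},{"ax":0,"ay":0,"az":0,"tx":-0.004,"ty":0,"tz":-0.01,"jaw":0},{"ax":0,"ay":0,"az":0,"tx":-0.0055,"ty":0,"tz":-0.0135,"jaw":0},{"ax":0,"ay":0,"az":0,"tx":-0.0065,"ty":0,"tz":-0.017,"jaw":0},{"ax":0,"ay":0,"az":0,"tx":-0.0075,"ty":0,"tz":-0.0195,"jaw":0},{"ax":0,"ay":0,"az":0,"tx":-0.0085,"ty":0,"tz":-0.0225,"jaw":0},{"ax":0,"ay":0,"az":0,"tx":-0.009,"ty":0,"tz":-0.025,"jaw":0},{"ax":0,"ay":0,"az":0,"tx":-0.0095,"ty":0,"tz":-0.027,"jaw":0},{"ax":0,"ay":0,"az":0,"tx":-0.01,"ty":0,"tz":-0.0295,"jaw":0}]}'
```

```text
time: 6.3
tcp_pos: [0.4062, -0.1422, 0.1413]
orientation: [1.0, 0.014, -0.0, -0.0]
ft_force: [-0.1, -0.3, 1.2]
finger_gap: 0.0001
finger_force: 0.5
```

```bash
python3 -m jog '{"deltas":[{"ax":0,"ay":0,"az":0,"tx":-0.0005,"ty":0,"tz":-0.001,"jaw":0},{"ax":0,"ay":0,"az":0,"tx":-0.001,"ty":0,"tz":-0.002,"jaw":0},{"ax":0,"ay":0,"az":0,"tx":-0.0015,"ty":0,"tz":-0.003,"jaw":0},{"ax":0,"ay":0,"az":0,"tx":-0.002,"ty":0,"tz":-0.004,"jaw":0},{"ax":0,"ay":0,"az":0,"tx":-0.0025,"ty":0,"tz":-0.005,"jaw":0},{"ax":0,"ay":0,"az":0,"tx":-0.003,"ty":0,"tz":-0.006,"jaw":0},{"ax":0,"ay":0,"az":0,"tx":-0.0035,"ty":0,"tz":-0.007,"jaw":0},{"ax":0,"ay":0,"az":0,"tx":-0.004,"ty":0,"tz":-0.008,"jaw":0},{"ax":0,"ay":0,"az":0,"tx":-0.0045,"ty":0,"tz":-0.009,"jaw":0},{"ax":0,"ay":0,"az":0,"tx":-0.005,"ty":0,"tz":-0.01,"jaw":0}]}'
```

```text
time: 7.3
tcp_pos: [0.4012, -0.1421, 0.1314]
orientation: [1.0, 0.014, 0.0, -0.0]
ft_force: [0.7, 0.1, 0.7]
finger_gap: 0.0005
finger_force: 0.4
```

```bash
python3 -m jog '{"deltas":[{"ax":0,"ay":0,"az":0,"tx":0,"ty":0,"tz":-0.0005,"jaw":0},{"ax":0,"ay":0,"az":0,"tx":0,"ty":0,"tz":-0.001,"jaw":0},{"ax":0,"ay":0,"az":0,"tx":0,"ty":0,"tz":-0.0015,"jaw":0},{"ax":0,"ay":0,"az":0,"tx":0,"ty":0,"tz":-0.002,"jaw":0},{"ax":0,"ay":0,"az":0,"tx":0,"ty":0,"tz":-0.0025,"jaw":0},{"ax":0,"ay":0,"az":0,"tx":0,"ty":0,"tz":-0.003,"jaw":0},{"ax":0,"ay":0,"az":0,"tx":0,"ty":0,"tz":-0.0035,"jaw":0},{"ax":0,"ay":0,"az":0,"tx":0,"ty":0,"tz":-0.004,"jaw":0},{"ax":0,"ay":0,"az":0,"tx":0,"ty":0,"tz":-0.0045,"jaw":0},{"ax":0,"ay":0,"az":0,"tx":0,"ty":0,"tz":-0.005,"jaw":0}]}'
```

```text
time: 8.3
tcp_pos: [0.4007, -0.1422, 0.1266]
orientation: [1.0, 0.014, -0.001, -0.0]
ft_force: [-3.3, 0.3, 7.8]
finger_gap: 0.0003
finger_force: 4.0
```

Now 7.8 N from cushion and catch. I'll carry on more finely.

```bash
python3 -m jog '{"deltas":[{"ax":0,"ay":0,"az":0,"tx":0,"ty":0,"tz":-0.0002,"jaw":0},{"ax":0,"ay":0,"az":0,"tx":0,"ty":0,"tz":-0.0004,"jaw":0},{"ax":0,"ay":0,"az":0,"tx":0,"ty":0,"tz":-0.0006,"jaw":0},{"ax":0,"ay":0,"az":0,"tx":0,"ty":0,"tz":-0.0008,"jaw":0},{"ax":0,"ay":0,"az":0,"tx":0,"ty":0,"tz":-0.001,"jaw":0},{"ax":0,"ay":0,"az":0,"tx":0,"ty":0,"tz":-0.0012,"jaw":0},{"ax":0,"ay":0,"az":0,"tx":0,"ty":0,"tz":-0.0014,"jaw":0},{"ax":0,"ay":0,"az":0,"tx":0,"ty":0,"tz":-0.0016,"jaw":0},{"ax":0,"ay":0,"az":0,"tx":0,"ty":0,"tz":-0.0018,"jaw":0},{"ax":0,"ay":0,"az":0,"tx":0,"ty":0,"tz":-0.002,"jaw":0}]}'
```

```text
time: 9.3
tcp_pos: [0.4004, -0.1422, 0.1248]
orientation: [1.0, 0.014, -0.001, -0.0]
ft_force: [-2.4, -0.1, 10.8]
finger_gap: 0.0005
finger_force: 5.2
```

```bash
python3 -m jog '{"deltas":[{"ax":0,"ay":0,"az":0,"tx":0,"ty":0,"tz":-0.0002,"jaw":0},{"ax":0,"ay":0,"az":0,"tx":0,"ty":0,"tz":-0.0004,"jaw":0},{"ax":0,"ay":0,"az":0,"tx":0,"ty":0,"tz":-0.0006,"jaw":0},{"ax":0,"ay":0,"az":0,"tx":0,"ty":0,"tz":-0.0008,"jaw":0},{"ax":0,"ay":0,"az":0,"tx":0,"ty":0,"tz":-0.001,"jaw":0},{"ax":0,"ay":0,"az":0,"tx":0,"ty":0,"tz":-0.001,"jaw":0},{"ax":0,"ay":0,"az":0,"tx":0,"ty":0,"tz":-0.001,"jaw":0},{"ax":0,"ay":0,"az":0,"tx":0,"ty":0,"tz":-0.001,"jaw":0},{"ax":0,"ay":0,"az":0,"tx":0,"ty":0,"tz":-0.001,"jaw":0},{"ax":0,"ay":0,"az":0,"tx":0,"ty":0,"tz":-0.001,"jaw":0}]}'
```

```text
time: 10.3
tcp_pos: [0.4003, -0.1422, 0.1238]
orientation: [1.0, 0.014, -0.001, -0.0]
ft_force: [-3.1, 0.9, 10.8]
finger_gap: 0.0006
finger_force: 5.3
```

```bash
python3 -m jog '{"deltas":[{"ax":0,"ay":0,"az":0,"tx":0,"ty":0,"tz":-0.0001,"jaw":0},{"ax":0,"ay":0,"az":0,"tx":0,"ty":0,"tz":-0.0002,"jaw":0},{"ax":0,"ay":0,"az":0,"tx":0,"ty":0,"tz":-0.0003,"jaw":0},{"ax":0,"ay":0,"az":0,"tx":0,"ty":0,"tz":-0.0004,"jaw":0},{"ax":0,"ay":0,"az":0,"tx":0,"ty":0,"tz":-0.0005,"jaw":0},{"ax":0,"ay":0,"az":0,"tx":0,"ty":0,"tz":-0.0006,"jaw":0},{"ax":0,"ay":0,"az":0,"tx":0,"ty":0,"tz":-0.0007,"jaw":0},{"ax":0,"ay":0,"az":0,"tx":0,"ty":0,"tz":-0.0008,"jaw":0},{"ax":0,"ay":0,"az":0,"tx":0,"ty":0,"tz":-0.0009,"jaw":0},{"ax":0,"ay":0,"az":0,"tx":0,"ty":0,"tz":-0.001,"jaw":0}]}'
```

```text
time: 11.3
tcp_pos: [0.4002, -0.1422, 0.1228]
orientation: [1.0, 0.014, -0.001, -0.0]
ft_force: [-3.2, -0.3, 10.7]
finger_gap: 0.0004
finger_force: 5.6
```

```bash
python3 -m jog '{"deltas":[{"ax":0,"ay":0,"az":0,"tx":0,"ty":0,"tz":-0.0001,"jaw":0},{"ax":0,"ay":0,"az":0,"tx":0,"ty":0,"tz":-0.0002,"jaw":0},{"ax":0,"ay":0,"az":0,"tx":0,"ty":0,"tz":-0.0003,"jaw":0},{"ax":0,"ay":0,"az":0,"tx":0,"ty":0,"tz":-0.0004,"jaw":0},{"ax":0,"ay":0,"az":0,"tx":0,"ty":0,"tz":-0.0005,"jaw":0},{"ax":0,"ay":0,"az":0,"tx":0,"ty":0,"tz":-0.0006,"jaw":0},{"ax":0,"ay":0,"az":0,"tx":0,"ty":0,"tz":-0.0007,"jaw":0},{"ax":0,"ay":0,"az":0,"tx":0,"ty":0,"tz":-0.0008,"jaw":0},{"ax":0,"ay":0,"az":0,"tx":0,"ty":0,"tz":-0.0009,"jaw":0},{"ax":0,"ay":0,"az":0,"tx":0,"ty":0,"tz":-0.001,"jaw":0}]}'
```

```text
time: 12.3
tcp_pos: [0.4001, -0.1422, 0.1219]
orientation: [1.0, 0.014, -0.001, -0.0]
ft_force: [-3.0, -0.8, 11.7]
finger_gap: 0.0003
finger_force: 6.1
```

```bash
python3 -m jog '{"deltas":[{"ax":0,"ay":0,"az":0,"tx":0,"ty":0,"tz":-0.0001,"jaw":0},{"ax":0,"ay":0,"az":0,"tx":0,"ty":0,"tz":-0.0002,"jaw":0},{"ax":0,"ay":0,"az":0,"tx":0,"ty":0,"tz":-0.0003,"jaw":0},{"ax":0,"ay":0,"az":0,"tx":0,"ty":0,"tz":-0.0004,"jaw":0},{"ax":0,"ay":0,"az":0,"tx":0,"ty":0,"tz":-0.0005,"jaw":0},{"ax":0,"ay":0,"az":0,"tx":0,"ty":0,"tz":-0.0006,"jaw":0},{"ax":0,"ay":0,"az":0,"tx":0,"ty":0,"tz":-0.0007,"jaw":0},{"ax":0,"ay":0,"az":0,"tx":0,"ty":0,"tz":-0.0008,"jaw":0},{"ax":0,"ay":0,"az":0,"tx":0,"ty":0,"tz":-0.0009,"jaw":0},{"ax":0,"ay":0,"az":0,"tx":0,"ty":0,"tz":-0.001,"jaw":0}]}'
```

```text
time: 13.3
tcp_pos: [0.4001, -0.1422, 0.1209]
orientation: [1.0, 0.014, -0.001, -0.0]
ft_force: [-2.8, 0.4, 12.9]
finger_gap: 0.0004
finger_force: 6.6
```

```bash
python3 -m jog '{"deltas":[{"ax":0,"ay":0,"az":0,"tx":0,"ty":0,"tz":-0.0001,"jaw":0},{"ax":0,"ay":0,"az":0,"tx":0,"ty":0,"tz":-0.0002,"jaw":0},{"ax":0,"ay":0,"az":0,"tx":0,"ty":0,"tz":-0.0003,"jaw":0},{"ax":0,"ay":0,"az":0,"tx":0,"ty":0,"tz":-0.0004,"jaw":0},{"ax":0,"ay":0,"az":0,"tx":0,"ty":0,"tz":-0.0005,"jaw":0},{"ax":0,"ay":0,"az":0,"tx":0,"ty":0,"tz":-0.0006,"jaw":0},{"ax":0,"ay":0,"az":0,"tx":0,"ty":0,"tz":-0.0007,"jaw":0},{"ax":0,"ay":0,"az":0,"tx":0,"ty":0,"tz":-0.0008,"jaw":0},{"ax":0,"ay":0,"az":0,"tx":0,"ty":0,"tz":-0.0009,"jaw":0},{"ax":0,"ay":0,"az":0,"tx":0,"ty":0,"tz":-0.001,"jaw":0}]}'
```

```text
time: 14.3
tcp_pos: [0.3999, -0.1422, 0.12]
orientation: [1.0, 0.014, -0.001, -0.0]
ft_force: [-4.2, -1.2, 13.9]
finger_gap: 0.0003
finger_force: 6.9
```

```bash
python3 -m jog '{"deltas":[{"ax":0,"ay":0,"az":0,"tx":0,"ty":0,"tz":-0.0001,"jaw":0},{"ax":0,"ay":0,"az":0,"tx":0,"ty":0,"tz":-0.0002,"jaw":0},{"ax":0,"ay":0,"az":0,"tx":0,"ty":0,"tz":-0.0003,"jaw":0},{"ax":0,"ay":0,"az":0,"tx":0,"ty":0,"tz":-0.0004,"jaw":0},{"ax":0,"ay":0,"az":0,"tx":0,"ty":0,"tz":-0.0005,"jaw":0},{"ax":0,"ay":0,"az":0,"tx":0,"ty":0,"tz":-0.0006,"jaw":0},{"ax":0,"ay":0,"az":0,"tx":0,"ty":0,"tz":-0.0007,"jaw":0},{"ax":0,"ay":0,"az":0,"tx":0,"ty":0,"tz":-0.0008,"jaw":0},{"ax":0,"ay":0,"az":0,"tx":0,"ty":0,"tz":-0.0009,"jaw":0},{"ax":0,"ay":0,"az":0,"tx":0,"ty":0,"tz":-0.001,"jaw":0}]}'
```

```text
time: 15.3
tcp_pos: [0.3999, -0.1422, 0.119]
orientation: [1.0, 0.014, -0.001, -0.0]
ft_force: [-3.3, 0.2, 13.3]
finger_gap: 0.0004
finger_force: 7.0
```

```bash
python3 -m jog '{"deltas":[{"ax":0,"ay":0,"az":0,"tx":0,"ty":0,"tz":-0.0001,"jaw":0},{"ax":0,"ay":0,"az":0,"tx":0,"ty":0,"tz":-0.0002,"jaw":0},{"ax":0,"ay":0,"az":0,"tx":0,"ty":0,"tz":-0.0003,"jaw":0},{"ax":0,"ay":0,"az":0,"tx":0,"ty":0,"tz":-0.0004,"jaw":0},{"ax":0,"ay":0,"az":0,"tx":0,"ty":0,"tz":-0.0005,"jaw":0},{"ax":0,"ay":0,"az":0,"tx":0,"ty":0,"tz":-0.0006,"jaw":0},{"ax":0,"ay":0,"az":0,"tx":0,"ty":0,"tz":-0.0007,"jaw":0},{"ax":0,"ay":0,"az":0,"tx":0,"ty":0,"tz":-0.0008,"jaw":0},{"ax":0,"ay":0,"az":0,"tx":0,"ty":0,"tz":-0.0009,"jaw":0},{"ax":0,"ay":0,"az":0,"tx":0,"ty":0,"tz":-0.001,"jaw":0}]}'
```

```text
time: 16.3
tcp_pos: [0.3998, -0.1422, 0.1179]
orientation: [1.0, 0.014, -0.001, -0.0]
ft_force: [-3.9, 0.0, 13.6]
finger_gap: 0.0002
finger_force: 6.8
```

```bash
python3 -m jog '{"deltas":[{"ax":0,"ay":0,"az":0,"tx":0,"ty":0,"tz":-0.0001,"jaw":0},{"ax":0,"ay":0,"az":0,"tx":0,"ty":0,"tz":-0.0002,"jaw":0},{"ax":0,"ay":0,"az":0,"tx":0,"ty":0,"tz":-0.0003,"jaw":0},{"ax":0,"ay":0,"az":0,"tx":0,"ty":0,"tz":-0.0004,"jaw":0},{"ax":0,"ay":0,"az":0,"tx":0,"ty":0,"tz":-0.0005,"jaw":0},{"ax":0,"ay":0,"az":0,"tx":0,"ty":0,"tz":-0.0006,"jaw":0},{"ax":0,"ay":0,"az":0,"tx":0,"ty":0,"tz":-0.0007,"jaw":0},{"ax":0,"ay":0,"az":0,"tx":0,"ty":0,"tz":-0.0008,"jaw":0},{"ax":0,"ay":0,"az":0,"tx":0,"ty":0,"tz":-0.0009,"jaw":0},{"ax":0,"ay":0,"az":0,"tx":0,"ty":0,"tz":-0.001,"jaw":0}]}'
```

```text
time: 17.3
tcp_pos: [0.3998, -0.1422, 0.117]
orientation: [1.0, 0.014, -0.001, -0.0]
ft_force: [-4.1, 0.4, 15.9]
finger_gap: 0.0004
finger_force: 7.9
```

```bash
python3 -m jog '{"deltas":[{"ax":0,"ay":0,"az":0,"tx":0,"ty":0,"tz":-0.0001,"jaw":0},{"ax":0,"ay":0,"az":0,"tx":0,"ty":0,"tz":-0.0002,"jaw":0},{"ax":0,"ay":0,"az":0,"tx":0,"ty":0,"tz":-0.0003,"jaw":0},{"ax":0,"ay":0,"az":0,"tx":0,"ty":0,"tz":-0.0004,"jaw":0},{"ax":0,"ay":0,"az":0,"tx":0,"ty":0,"tz":-0.0005,"jaw":0},{"ax":0,"ay":0,"az":0,"tx":0,"ty":0,"tz":-0.0006,"jaw":0},{"ax":0,"ay":0,"az":0,"tx":0,"ty":0,"tz":-0.0007,"jaw":0},{"ax":0,"ay":0,"az":0,"tx":0,"ty":0,"tz":-0.0007,"jaw":0},{"ax":0,"ay":0,"az":0,"tx":0,"ty":0,"tz":-0.0007,"jaw":0},{"ax":0,"ay":0,"az":0,"tx":0,"ty":0,"tz":-0.0007,"jaw":0}]}'
```

```text
time: 18.3
tcp_pos: [0.3998, -0.1422, 0.1165]
orientation: [1.0, 0.014, -0.001, -0.0]
ft_force: [-5.8, 0.0, 18.3]
finger_gap: 0.0005
finger_force: 9.2
```

Stiffening could be the stop after a masked snap. I'll ease off 3 mm and see if the lid follows.

```bash
python3 -m jog '{"deltas":[{"ax":0,"ay":0,"az":0,"tx":0,"ty":0,"tz":0.0005,"jaw":0},{"ax":0,"ay":0,"az":0,"tx":0,"ty":0,"tz":0.001,"jaw":0},{"ax":0,"ay":0,"az":0,"tx":0,"ty":0,"tz":0.0015,"jaw":0},{"ax":0,"ay":0,"az":0,"tx":0,"ty":0,"tz":0.002,"jaw":0},{"ax":0,"ay":0,"az":0,"tx":0,"ty":0,"tz":0.0025,"jaw":0},{"ax":0,"ay":0,"az":0,"tx":0,"ty":0,"tz":0.003,"jaw":0},{"ax":0,"ay":0,"az":0,"tx":0,"ty":0,"tz":0.003,"jaw":0},{"ax":0,"ay":0,"az":0,"tx":0,"ty":0,"tz":0.003,"jaw":0},{"ax":0,"ay":0,"az":0,"tx":0,"ty":0,"tz":0.003,"jaw":0},{"ax":0,"ay":0,"az":0,"tx":0,"ty":0,"tz":0.003,"jaw":0}]}'
```

```text
time: 19.3
tcp_pos: [0.4013, -0.1422, 0.1187]
orientation: [1.0, 0.014, 0.0, 0.0]
ft_force: [-0.3, -0.4, 0.8]
finger_gap: 0.0003
finger_force: 0.0
```

Force is gone while the lid stays down, so it's caught. I'll lift clear and verify.

```bash
python3 -m jog '{"deltas":[{"ax":0,"ay":0,"az":0,"tx":0,"ty":0,"tz":0.01,"jaw":0},{"ax":0,"ay":0,"az":0,"tx":0,"ty":0,"tz":0.03,"jaw":0},{"ax":0,"ay":0,"az":0,"tx":0,"ty":0,"tz":0.06,"jaw":0},{"ax":0,"ay":0,"az":0,"tx":0,"ty":0,"tz":0.1,"jaw":0},{"ax":0,"ay":0,"az":0,"tx":0,"ty":-0.02,"tz":0.14,"jaw":0},{"ax":0,"ay":0,"az":0,"tx":0,"ty":-0.05,"tz":0.17,"jaw":0},{"ax":0,"ay":0,"az":0,"tx":0,"ty":-0.09,"tz":0.19,"jaw":0},{"ax":0,"ay":0,"az":0,"tx":0,"ty":-0.13,"tz":0.2,"jaw":0},{"ax":0,"ay":0,"az":0,"tx":0,"ty":-0.15,"tz":0.2,"jaw":0},{"ax":0,"ay":0,"az":0,"tx":0,"ty":-0.15,"tz":0.2,"jaw":0}]}'
python3 - <<'E'
from h import *
D={n:manip.read_camera(n) for n in("top","side")}
a=cv2.resize(D["top"]["image"][200:345,220:425,::-1],(400,283),interpolation=2);b=cv2.resize(D["side"]["image"][140:325,260:405,::-1],(400,510),interpolation=2)
a=cv2.copyMakeBorder(a,0,227,0,0,cv2.BORDER_CONSTANT)
cv2.imwrite("pics/z4.png",np.hstack([a,b]))
E
```

```text
time: 20.3
tcp_pos: [0.4004, -0.2953, 0.3196]
orientation: [1.0, 0.012, 0.0, 0.001]
ft_force: [-0.9, 0.5, 0.4]
finger_gap: 0.0004
finger_force: 0.0
```

View pics/z4.png

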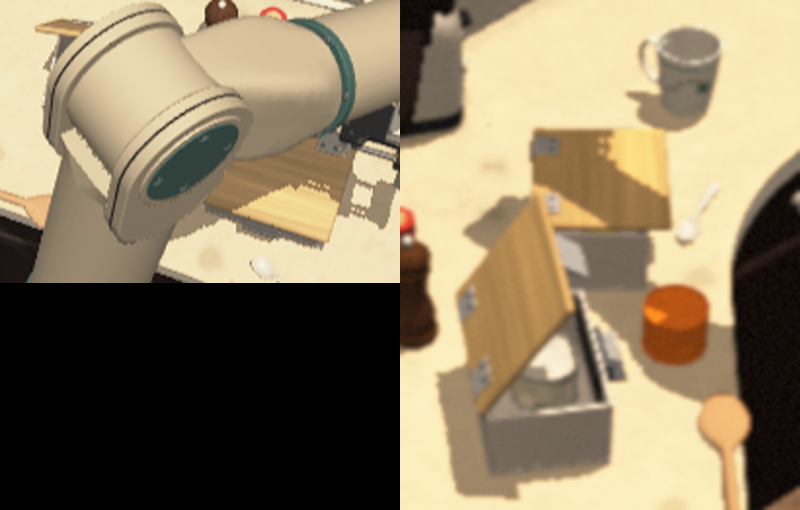

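The side view shows box_b's lid level (front corner ~(670,228) in the crop). The left box is open with the tin inside, and the robot is clear.

```bash
python3 -c "
from h import *
c=manip.read_camera('side')
for a in (0,.07): print(a,proj(c,[.540-.159*np.cos(a)-.003,-.138+.093-.005,.106+.159*np.sin(a)]), 'seen',(260+271/2.759,140+229/2.757))
print(manip.hand_in())"
```

```text
0 (np.float64(358.0859458905671), np.float64(220.84279538939512)) seen (358.2239942007974, 223.0612985128763)
0.07 (np.float64(358.1389020561012), np.float64(218.0734470004137)) seen (358.2239942007974, 223.0612985128763)
the job is handed in; nothing more can be done
None
```

The lemon's box (the right one, box_b) is shut and caught: the lid stayed level with no force on it after I let go, and the highest press reading was about 19 N. The left box is still open with the tin in it, nothing else was touched, and I handed the job in at about 20 s.

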